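Gauge the centrifuge tube adapters and pass the one that fits

TASK

Take the steel pin gauge from the white rack and try it gently in the bores of the three grey adapter blocks, pushing straight down against the stiff sliding base but never pressing it with more than 25 N, until you find the one block in which the gauge goes fully home with its square shoulder down on the block. Leave the gauge home in that block, then carry the block with the gauge in it to the steel tray and set it down gently, upright and flat on the tray's floor. Leave the other two blocks standing where they are, without the gauge, and do not disturb the other things on the bench.

Things in the scene. Friction and masses are not known exactly. Their poses are not given: they have to be found in the camera images.
- gauge: Steel pin gauge, 0.09 kg: round pin, 14 mm across, 36 mm long, 2 mm chamfer at the tip, under a square head 22 x 22 mm, 30 mm tall. Origin: centre of the pin's tip; z up along the pin; x, y square to the head's flats. Shoulder (underside of the head) at z = 36 mm, top at 66 mm. It starts in the rack's middle hole, shoulder on the rack's top.
- block_a: Grey plastic adapter block, 42 x 42 x 56 mm tall, 0.13 kg, loose, standing on the mat. Origin: centre of its underside; z up; x, y square to its sides. Central bore in its top, 15.4 mm across. A black sliding base plugs the bore, its top first 12 to 18 mm below the block's top; it slides down against about 5 N of friction and stays where pushed. Fits change from start to start.
- block_b: Outwardly the same as block_a. In the one good block the base gives way until the gauge is fully home: its shoulder on the block top, gauge origin 20 mm above the block's origin.
- block_c: Outwardly the same as block_a. In the two bad blocks the base meets a hidden hard stop while the gauge's shoulder is still about 5 or 10 mm above the block's top. Which are bad cannot be seen.
- mat: Black rubber mat, 190 x 360 x 4 mm, fixed, on which the three blocks stand in a row along its y, about 115 mm apart. Origin: centre of its underside.
- rack: White plastic tube rack, 120 x 70 mm, 60 mm tall, fixed, with three through holes of 17.5 mm diameter in a row along its x, 35 mm apart; the gauge stands in the middle one. Origin: centre of its underside.
- tray: Shallow open steel tray, 150 (its x) x 120 mm, walls 16 mm high and 4 mm thick, floor 4 mm thick, fixed, empty. Origin: centre of its underside. It and the rack stand on oppopoint sides of the mat, either way round.
- cap1: Bystander: blue tube cap, 22 mm across, 12 mm tall, on the mat. Origin at its underside.
- cap2: Bystander: white tube cap, 18 mm across, 10 mm tall, on the mat. Origin at its underside.
- bottle: Bystander: amber bottle, 52 mm across, 100 mm tall. Origin at its underside.
- dish: Bystander: clear dish with lid, 90 mm across, 16 mm tall. Origin at its underside.
- slide_box: Bystander: blue slide box, 60 x 100 x 34 mm. Origin at its underside.
- jar: Bystander: white jar, 48 mm across, 55 mm tall. Origin at its underside.
Not all that is in view belongs to the job. What is shaped like the block_a but blue, red or turquoise is not meant.

How it is judged:
By the outcome, as a careful person would: the job done as asked, in the order asked, and still so for the second after the job is handed in, with the robot touching nothing.
It also fails if it takes over 72 s, if anything falls off the work surface, if the arm or the gripper's body presses on something with over 40 N, if the wrist force passes 120 N, or if a joint passes its speed limit or range.

ROBOT

A 6-joint arm with a two-finger parallel gripper is mounted at the origin on the work surface. World frame = base frame: x ahead of the robot, y to its left, z up, the work surface at z = 0. Lengths are in mm, angles in rad, forces in N, time in s.
With the tool pointing down it reaches from about 300 to 950 mm from the base axis. Payload 3.1 kg.
Tool frame: the origin (TCP) lies at the very end of the fingers, on their centre line; the grasp point (between the pads) lies 19 mm behind it; z points along the fingers, y is the line along which they close (so a half turn about z gives the same grasp; the last joint's range is limited). The gripper opens to 85 mm and grips with 20 to 120 N. Pads are 22 mm wide; open, the fingers measure 114 mm over their backs; the gripper's body (76 mm by 85 mm) begins 54 mm behind the grasp point. The pads swing forward as they close: fully open they stand 13 mm farther back than shut.
Start: joints at [-1.417, 0.308, 1.634, -0, 1.2, -0.07], TCP at [138.682, -609.425, 207.872] pointing down, gripper open.
Joint ranges: [-3.06, 3.06], [-0.79, 1.96], [0.05, 2.63], [-1.19, 4.34], [0.05, 2.64], [-2.94, 2.94]. Speed limits (rad/s): [2.79, 2.79, 3.14, 3.14, 3.14, 3.14].

INTERFACE

Orientations are given as a unit quaternion [x, y, z, w].
In Python, from station import get_state, snapshot, camera_model, hand_in, recognise, cut_out, spot_point gives the robot as it stands.
- The arm moves only by the shell command python3 -m inch 'ROWS'. ROWS is JSON, a list that holds one entry, the list of rows, each a list of 5 numbers: the closure, from 0 (fully open) to 1 (shut), then the shift along the world's x, y, z in units of 40 mm (1.0 is 40 mm), then the turn about the world's z in units of 8 degrees (1.0 is 8 degrees). In form: [[[hand, tx, ty, tz, spin], ...]]. A call has 1 to 5 rows; each row shifts and turns the commanded pose from where the row before left it; what a row does not reach is not made up. A row lasts 1/8 s, in which the tool goes at most 62.5 mm and 10.7 degrees, less where a joint would pass 70% of its speed; a pose out of reach is approached as far as the arm can. A call is refused whole if a number of a shift passes 1 or a number of a turn 1, either way. A call with a gripper value outside its range is refused whole. The fingers move at their own pace and stop on an object; the grip force is fixed at half the most. Time passes only in rows, so rows that do not move let the fingers close. It gives the time, the measured TCP pose, the force, the opening and the grip force at its end, in the units of the state.
- get_state(): the state, without advancing time (a new reading comes with each control period).
- snapshot(name): name is "scene" or "top" or "wrist"; returns (picture, depth): 480x640x3 uint8, red, green, blue; 480x640 float32, mm along the optical axis (not along the pixel's ray), 0 where there is no reading.
- camera_model(name): a dict with "fx", "fy", "cx", "cy" (pixels), "R" (3x3) and "t" (3): a world point X has camera coordinates R X + t; the wrist camera has in their place "mount" (4x4, takes a point from camera to tool coordinates, whose origin is the TCP and whose axes are the flange's). Camera axes: x right, y down, z forward; pixel columns grow to the right and rows downward; lengths in mm; the calibration is good to about 2 mm. A picture is of the moment at which its call begins: read the wrist's pose just before it. camera_model takes no time and is no camera call.
- hand_in(): hands the job in; it is judged then, once.
Trained networks look in the newest picture that a camera, given by its name, has taken for a name from the list of things; names that differ only in an ending like _2 or _b are one class to them, and where a whole thing is asked for, a point or a joint stands for the part that bears it (a point fixed in the world has none). Each returns a list of dicts, best first, with "p" (0 to 1); they miss things now and then, are a little off and sometimes report something else, mostly with a low value. They report only what shows in the picture. A call takes as long as a camera call. They do not tell look-alikes from the thing itself.
- recognise(label, camera): "extent" ([left, top, right, bottom] in pixels, round what is visible of it).
- cut_out(label, camera): "mask" (480x640 bool, what is visible of it) and "extent" ([left, top, right, bottom] in pixels, round what is visible of it).
- spot_point(label, camera): "at" ([column, row] in pixels: a listed point, or the origin of a listed thing).
The state is a dict: "time_s": time; "joint_positions": joint angles; "qd": joint speeds; "joint_torque": joint torques, N m; "tcp_pos": TCP position; "tcp_rot": TCP orientation; "force": force on the tool from outside, world axes, zero at the start; "ft_torque": the same for the moment, N m; "width": finger opening in mm; "finger_force": force on a finger pad.
Only numpy, scipy, OpenCV 4.12 (cv2) and the standard library are available. Lean on these libraries where they do the work, as an engineer would, in place of code of your own. Each camera call takes 0.05 s, during which the arm holds its last target. There are 200 camera calls.

## Working session

There is one attempt and no reset: what is moved stays moved. The work goes in short steps, Python scripts to look and compute and a shell command to move; the robot and the scene stay as the last step left them, time stands still between calls to the robot, and variables do not carry over. Pictures are saved under pics/ and viewed, at most 10 in all, crops included, and the job is handed in when it is done.

```bash
ls; mkdir -p pics; cat > h.py <<'E'
import numpy as np, cv2
from station import *
from scipy.spatial.transform import Rotation as Rn
def cloud(name):
    s=get_state(); im,d=snapshot(name); m=camera_model(name)
    v,u=np.mgrid[0:480,0:640]
    P=np.dstack([(u-m['cx'])/m['fx']*d,(v-m['cy'])/m['fy']*d,d])
    if 'R' in m: W=(P-np.array(m['t']))@np.array(m['R'])
    else:
        M=np.array(m['mount']); T=P@M[:3,:3].T+M[:3,3]
        W=T@Rn.from_quat(s['tcp_rot']).as_matrix().T+np.array(s['tcp_pos'])
    W[d==0]=np.nan
    return im,d,W
def save(n,im): cv2.imwrite(f'pics/{n}.png',cv2.cvtColor(im,cv2.COLOR_RGB2BGR))
E
python3 - <<'E'
from h import *
print(get_state())
for c in('top','scene'):
    im,d,W=cloud(c); save(c+'0',im); np.savez(c+'0',im=im,W=W)
    for l in('gauge','block_a','rack','tray','mat','cap1','cap2'):
        for r in recognise(l,c)[:6]:
            e=[int(x) for x in r['extent']]; u,v=(e[0]+e[2])//2,(e[1]+e[3])//2
            print(c,l,round(r['p'],2),e,W[v,u].round())
E
```

```text
pics
{'time_s': 0.0, 'joint_positions': array([-1.41667806e+00,  3.09028859e-01,  1.63517863e+00,  1.97422397e-05,
        1.19968889e+00, -6.97079552e-02]), 'qd': array([ 5.98802799e-04,  6.36838821e-04, -7.40190602e-04,  2.04941362e-04,
        9.12021541e-04, -6.59263064e-05]), 'joint_torque': array([-1.47572169e-03, -4.15254164e+01, -2.76663154e+01,  4.89100080e-05,
        1.03052775e-02, -1.61362055e-05]), 'tcp_pos': array([ 138.56726939, -608.55503932,  206.63605188]), 'tcp_rot': array([ 9.93744003e-01,  1.11676005e-01, -3.94131443e-05, -1.15122183e-03]), 'force': array([-0.58980489,  0.5174488 ,  0.01108637]), 'ft_torque': array([-0.01322119, -0.00695859, -0.03914689]), 'finger_force': 0.0, 'width': 85.34633798110868}
top gauge 0.59 [150, 251, 161, 264] [454. 339.  91.]
top gauge 0.36 [346, 249, 367, 272] [ 489. -102.   45.]
top gauge 0.18 [421, 223, 487, 301] [ 510. -333.    2.]
top block_a 0.98 [446, 350, 475, 385] [ 269. -339.   57.]
top block_a 0.94 [248, 220, 270, 247] [535. 123.  44.]
top block_a 0.86 [296, 236, 312, 259] [511.  18.  44.]
top block_a 0.82 [208, 309, 236
[... 593 characters left out ...]
88] [436. -27.  12.]
scene gauge 0.67 [362, 135, 374, 149] [459. 330.  82.]
scene block_a 0.98 [276, 240, 304, 276] [ 498. -125.   64.]
scene block_a 0.97 [316, 210, 342, 246] [520.   1.  57.]
scene block_a 0.97 [169, 257, 196, 286] [ 319. -258.   54.]
scene block_a 0.83 [115, 280, 153, 320] [ 285. -358.   48.]
scene block_a 0.81 [206, 233, 230, 267] [ 336. -166.   41.]
scene block_a 0.8 [351, 190, 372, 224] [549. 106.  54.]
scene rack 0.98 [342, 138, 391, 171] [466. 305.  61.]
scene tray 0.76 [185, 305, 288, 395] [ 506. -330.    6.]
scene mat 0.71 [244, 193, 407, 309] [522. -20.   3.]
scene cap1 0.43 [286, 231, 294, 242] [434. -30.  17.]
scene cap2 0.43 [286, 231, 294, 242] [434. -30.  17.]
```

```bash
python3 - <<'E'
from h import *
im=np.load('top0.npz')['im']
save('topc',cv2.resize(im[150:400,110:510],(800,500),interpolation=cv2.INTER_CUBIC))
E
```

```text
(no output)
```

View pics/topc.png

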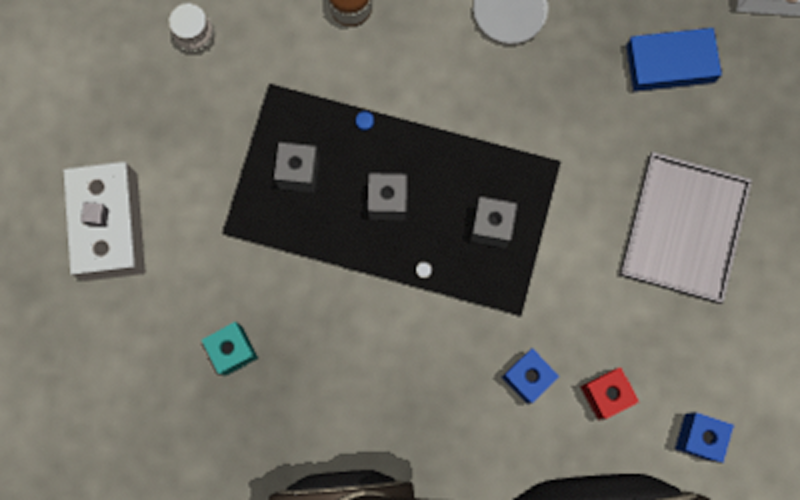

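View pics/scene0.png

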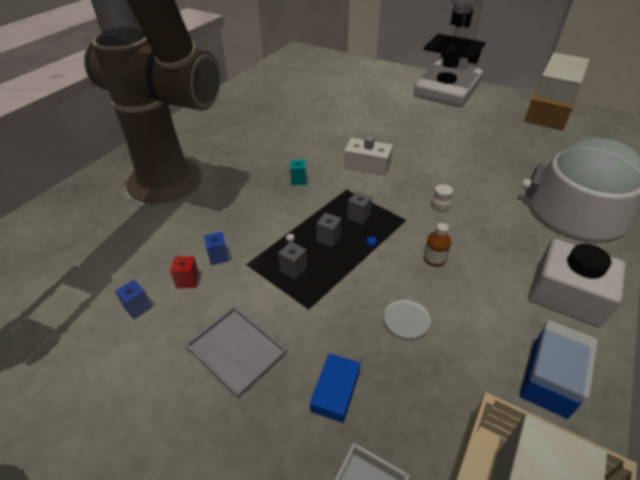

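Top view: rack on the left with the gauge in its middle hole (full-image px ~155,257). The three grey blocks are on the mat at (258,232), (303,247) and (357,260), and the tray is on the right at (452,263). The turquoise, blue and red look-alikes are off the mat. The scene view agrees. Next I'll get coarse geometry from depth.

```bash
cat >> h.py <<'E'
def tops(W,c,z0,z1,r):
    "centre & yaw (deg mod 90) of points with height z0..z1 within r of c"
    m=(W[...,2]>z0)&(W[...,2]<z1)&(np.hypot(W[...,0]-c[0],W[...,1]-c[1])<r)
    p=W[m]
    if len(p)<5: return None
    (cx,cy),(w,h),a=cv2.minAreaRect(p[:,:2].astype(np.float32))
    return np.round([cx,cy,w,h,a],1),len(p),p[:,2].mean().round(1)
E
python3 - <<'E'
from h import *
W=np.load('top0.npz')['W']
print('gauge',tops(W,(454,337),80,100,25))
print('rack',tops(W,(454,337),55,68,90))
for c in((535,123),(511,16),(490,-103)): print('blk',tops(W,c,54,68,35))
print('tray',tops(W,(508,-331),10,25,120))
m=camera_model('wrist');print(m); print(Rn.from_quat(get_state()['tcp_rot']).as_matrix().round(2))
E
```

```text
gauge (array([456.1, 339. ,  22.9,  22.1,  88.4]), 115, np.float64(89.3))
rack (array([456.4, 339. , 121.2,  71.2,  11.2]), 1441, np.float64(60.8))
blk (array([535.6, 126.5,  42.9,  43.5,  87.2]), 318, np.float64(60.3))
blk (array([508.8,  19.9,  44.6,  40.7,   4.3]), 323, np.float64(60.9))
blk (array([ 487.9, -102.3,   41.9,   43.4,   83.5]), 324, np.float64(60.8))
tray (array([ 506.1, -350.8,  166.3,  164.9,   78. ]), 584, np.float64(15.1))
{'fx': 369.5700548587644, 'fy': 369.5700548587644, 'cx': 317.43182010644506, 'cy': 244.7910105644313, 'mount': array([[-6.51651449e-04, -9.56267483e-01, -2.92492865e-01,
         7.54035640e+01],
       [ 9.99999764e-01, -6.87190742e-04,  1.87589740e-05,
         9.75110370e-01],
       [-2.18936986e-04, -2.92492784e-01,  9.56267705e-01,
        -1.65777053e+02],
       [ 0.00000000e+00,  0.00000000e+00,  0.00000000e+00,
         1.00000000e+00]])}
[[ 0.98  0.22  0.  ]
 [ 0.22 -0.98 -0.  ]
 [ 0.    0.   -1.  ]]
```

```bash
python3 -m inch '[[[0,0.5,0.9,0,0],[0,0.6,1,0,0],[0,0.6,1,0,0],[0,0.6,1,0,0],[0,0.6,1,0,0]]]'
python3 -m inch '[[[0,0.6,1,0,0],[0,0.6,1,0,0],[0,0.6,1,0,0],[0,0.6,1,0,0],[0,0.6,1,0,0]]]'
python3 -m inch '[[[0,0.6,1,0,0],[0,0.6,1,0,0],[0,0.6,1,0,0],[0,0.6,1,0,0],[0,0.5,1,0,0]]]'
python3 -m inch '[[[0,0.4,0.7,0,0],[0,0,0,0,0],[0,0,0,0,0]]]'
cat >> h.py <<'E'
def blocks(W):
    for c in((535,125),(509,19),(488,-102)): print('blk',tops(W,c,54,68,36))
E
python3 - <<'E'
from h import *
im,d,W=cloud('wrist'); save('w1',im); np.savez('w1',im=im,W=W)
s=get_state(); print(s['tcp_pos'],s['time_s'])
blocks(W)
E
```

```text
time_s: 1.42
tcp_pos: [255.4, -412.2, 208.1]
tcp_rot: [0.994, 0.111, 0.0, 0.0]
force: [1.0, 0.3, -1.0]
width: 85.3
finger_force: 0.0
time_s: 2.05
tcp_pos: [375.5, -212.2, 208.3]
tcp_rot: [0.994, 0.112, 0.0, 0.0]
force: [0.1, -1.4, 1.0]
width: 85.1
finger_force: 0.0
time_s: 2.68
tcp_pos: [491.7, -12.0, 208.2]
tcp_rot: [0.994, 0.112, 0.001, 0.0]
force: [-0.5, -0.4, -0.6]
width: 85.3
finger_force: 0.0
time_s: 3.05
tcp_pos: [506.2, 14.2, 207.7]
tcp_rot: [0.994, 0.112, -0.0, 0.0]
force: [-0.5, -0.4, 0.8]
width: 85.5
finger_force: 0.0
[506.126142    13.92439271 207.72040763] 3.1
blk (array([536. , 124.9,  42.9,  42.4,  88. ]), 2498, np.float64(59.5))
blk (array([509.5,  18.2,  42.6,  42. ,   3. ]), 2119, np.float64(59.6))
blk (array([ 488.8, -104.2,   42.9,   42.5,   83.9]), 1999, np.float64(59.4))
```

View pics/w1.png

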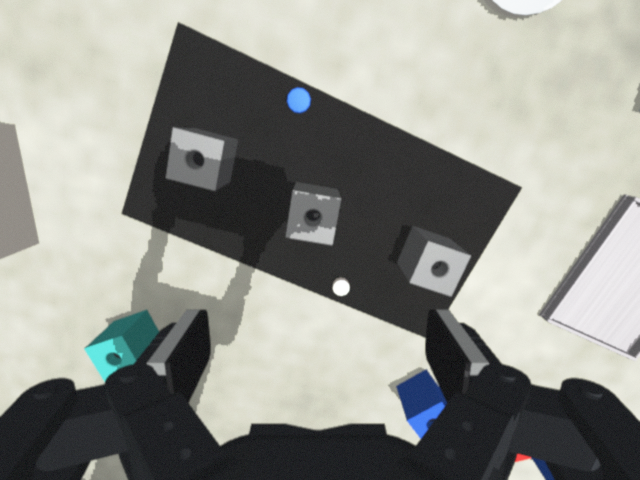

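The wrist view shows the three grey blocks, tops at (197,160), (314,216) and (440,268), with clear spacing. It also shows the blue cap (298,100) and the white cap (341,287). Positions agree with the top camera to within 2 mm. Next, the gauge.

```bash
python3 -m inch '[[[0,-0.1,0.8,0,0],[0,-0.15,1,0,0],[0,-0.15,1,0,0],[0,-0.15,1,-0.1,0],[0,-0.15,1,-0.2,0]]]'
python3 -m inch '[[[0,-0.15,1,-0.2,0],[0,-0.15,1,-0.2,0],[0,-0.15,0.8,-0.2,0],[0,-0.1,0.5,-0.1,0],[0,0,0,0,0]]]'
python3 -m inch '[[[0,0,0,0,0],[0,0,0,0,0]]]'
python3 - <<'E'
from h import *
im,d,W=cloud('wrist'); save('w2',im); np.savez('w2',im=im,W=W)
s=get_state(); print(s['tcp_pos'],s['time_s'])
print('gauge',tops(W,(455,338),80,98,25), tops(W,(455,338),86,98,25))
print('rack',tops(W,(455,338),55,66,90))
E
```

```text
time_s: 3.72
tcp_pos: [478.9, 206.5, 196.3]
tcp_rot: [0.994, 0.111, 0.001, 0.0]
force: [0.0, -0.3, -0.0]
width: 85.3
finger_force: 0.0
time_s: 4.35
tcp_pos: [456.5, 338.4, 167.6]
tcp_rot: [0.994, 0.112, -0.0, 0.0]
force: [-0.3, -0.2, 0.4]
width: 85.2
finger_force: 0.0
time_s: 4.6
tcp_pos: [457.2, 337.5, 168.2]
tcp_rot: [0.994, 0.111, 0.0, 0.0]
force: [-0.1, 0.0, 0.7]
width: 85.1
finger_force: 0.0
[457.18462115 337.63240778 168.22467516] 4.65
gauge (array([457.3, 337.7,  22.1,  22.3,  89. ]), 1040, np.float64(89.1)) (array([457.3, 337.7,  22.1,  22.1,  89. ]), 975, np.float64(89.5))
rack (array([456.8, 337.6, 120.6,  70.2,  11.5]), 11823, np.float64(59.7))
```

View pics/w2.png

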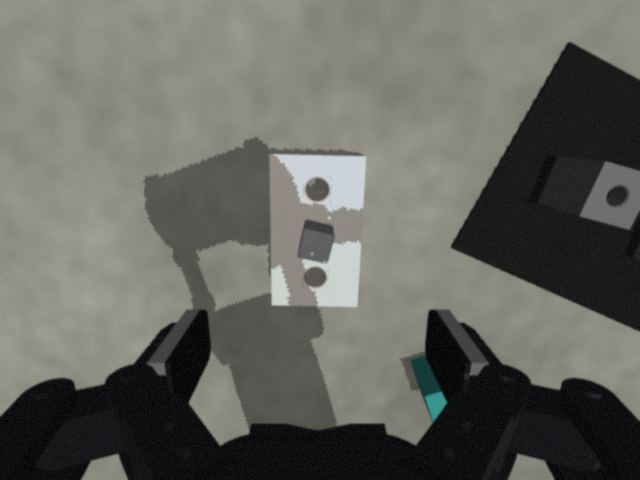

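The wrist view shows the gauge head at (316,241) in the middle hole of the white rack, turned about 14° from the tool. I'll turn and lower partway, then re-measure.

```bash
python3 -m inch '[[[0,0,0,-0.4,-0.85],[0,0,0,-0.5,-0.85],[0,0,0,-0.2,0],[0,0,0,0,0],[0,0,0,0,0]]]'
python3 - <<'E'
from h import *
s=get_state(); im,d,W=cloud('wrist')
print(s['tcp_pos'],s['time_s'], Rn.from_quat(s['tcp_rot']).as_matrix()[:,0].round(3))
print('gauge',tops(W,(457,338),80,98,25), tops(W,(457,338),86,98,25))
print('rack',tops(W,(455,338),55,66,90))
E
```

```text
time_s: 5.28
tcp_pos: [457.3, 338.8, 124.7]
tcp_rot: [1.0, -0.006, 0.001, -0.0]
force: [-0.3, -0.5, 0.6]
width: 85.2
finger_force: 0.0
[457.34593096 338.82584582 124.7110192 ] 5.275 [ 1.    -0.013  0.001]
gauge (array([457.3, 337.6,  21.7,  22.3,  89.4]), 1466, np.float64(89.1)) (array([457.2, 337.5,  21.5,  22.2,  88.7]), 1355, np.float64(89.6))
rack (array([456.6, 337.7, 120.7,  70.4,  11.4]), 15968, np.float64(59.7))
```

```bash
python3 -m inch '[[[0,0,-0.03,-0.7,0],[0,0,0,-0.6,0],[0,0,0,-0.18,0],[0,0,0,0,0],[0.4,0,0,0,0]]]'
python3 -m inch '[[[0.8,0,0,0,0],[1,0,0,0,0],[1,0,0,0,0],[1,0,0,0,0],[1,0,0,0,0]]]'
```

```text
time_s: 5.95
tcp_pos: [457.7, 338.1, 66.0]
tcp_rot: [1.0, -0.007, 0.001, -0.001]
force: [-0.3, -0.1, 0.2]
width: 69.4
finger_force: 0.0
time_s: 6.58
tcp_pos: [457.2, 337.9, 65.4]
tcp_rot: [1.0, -0.007, 0.0, -0.0]
force: [-0.1, 0.9, 4.4]
width: 17.7
finger_force: 58.9
```

```bash
python3 -m inch '[[[1,0,0,0.3,0],[1,0,0,0.7,0],[1,0,0,0.3,0],[1,0,0,0,0],[1,0,0,0,0]]]'
python3 - <<'E'
from h import *
s=get_state(); im,d,W=cloud('wrist'); save('w3',im[120:480,160:480])
print(s['width'],s['tcp_pos'])
E
```

```text
time_s: 7.2
tcp_pos: [455.9, 336.8, 115.8]
tcp_rot: [1.0, -0.007, -0.001, 0.001]
force: [0.0, -0.3, -0.9]
width: 17.5
finger_force: 59.1
17.549357407516247 [455.90707604 336.82577289 115.75288163]
```

View pics/w3.png

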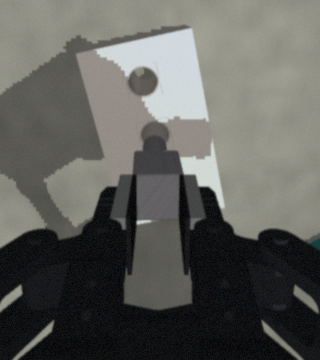

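The gauge is held between the pads (head centre about (155,195) in the crop, pin below it, clear of the rack). Now checking its tilt and offset in the tool frame.

```bash
cat >> h.py <<'E'
def held(W,s):
    R=Rn.from_quat(s['tcp_rot']).as_matrix(); T=(W-s['tcp_pos'])@R
    m=(abs(T[...,0])<16)&(abs(T[...,1])<13)&(T[...,2]<60)&(T[...,2]>-45)
    p=T[m]
    for z in range(-32,48,4):
        q=p[(p[:,2]>=z)&(p[:,2]<z+4)]
        if len(q)>3: print(z+2,len(q),'x',np.percentile(q[:,0],[5,50,95]).round(1),'y',np.percentile(q[:,1],[2,50,98]).round(1))
E
python3 - <<'E'
from h import *
s=get_state(); im,d,W=cloud('wrist'); print(s['tcp_pos'],s['ft_torque'],s['force']); held(W,s)
E
```

```text
[455.74739746 336.71859067 115.48374636] [ 0.02550052 -0.00990531  0.0138871 ] [-0.02878863 -0.00924723 -1.18658294]
-30 152 x [-8.  11.8 12.5] y [-12.6  -8.1  12.7]
-26 1551 x [-9.   1.2 10.3] y [-8.1 -0.3  9.7]
-22 628 x [-9.8  4.9 11.1] y [-8.2  3.5  9.9]
-18 189 x [10.4 10.9 11.3] y [-9.5  0.6 11. ]
-14 161 x [10.4 10.8 11.2] y [-9.6  1.4 10.9]
-10 170 x [10.4 10.8 11.3] y [-10.1   0.1  10.6]
-6 153 x [10.4 10.9 11.3] y [-10.1   0.6  10.7]
-2 130 x [10.4 10.8 11.2] y [-10.1   0.6  10.3]
2 137 x [10.4 10.8 11.2] y [-10.1   0.1  10.2]
6 8 x [10.3 10.6 10.7] y [-8.9 -1.2  9.8]
14 5 x [6.8 6.9 7. ] y [-1.5 -0.5  1. ]
18 37 x [5.5 6.6 7.1] y [-4.4 -0.5  3.3]
22 52 x [4.5 6.2 6.9] y [-6.  -0.8  4.3]
26 51 x [3.6 6.  7.1] y [-6.7 -1.1  5. ]
30 58 x [2.6 6.1 7. ] y [-7.3 -1.2  5.5]
34 53 x [2.6 6.1 7. ] y [-7.5 -1.8  5.1]
38 34 x [3.5 6.  6.9] y [-7.3 -0.7  4.6]
42 4 x [4.5 5.1 6.1] y [-5.8 -0.1  3.4]
```

```bash
python3 -m inch '[[[1,0,-0.2,0.35,0],[1,0.35,-0.9,0,0],[1,0.35,-0.9,0,0],[1,0.35,-0.9,0,0],[1,0.35,-0.9,0,0]]]'
python3 -m inch '[[[1,0.35,-0.9,0,0],[1,0.25,-0.6,0,0],[1,0,0,0,0],[1,0,0,0,0],[1,0,0,0,0]]]'
python3 - <<'E'
from h import *
s=get_state(); im,d,W=cloud('wrist'); print(s['tcp_pos'],s['time_s']); held(W,s)
save('w4',im); np.savez('w4',im=im,W=W)
print(tops(W,(536,125),54,66,36))
c,_,_=tops(W,(536,125),54,66,36)
m=(abs(W[...,2]-60)<4)&(np.hypot(W[...,0]-536,W[...,1]-125)<30); p=W[m]; print(np.percentile(p,[1,99],axis=0).round(1))
A=np.c_[p[:,:2]-p[:,:2].mean(0),np.ones(len(p))]; print(np.linalg.lstsq(A,p[:,2],rcond=None)[0])
E
```

```text
time_s: 7.92
tcp_pos: [513.2, 183.9, 131.5]
tcp_rot: [1.0, -0.007, 0.0, 0.0]
force: [0.1, -0.5, -0.0]
width: 17.9
finger_force: 59.1
time_s: 8.55
tcp_pos: [536.2, 126.2, 130.8]
tcp_rot: [1.0, -0.006, -0.0, -0.0]
force: [-0.5, 0.7, -0.2]
width: 18.0
finger_force: 59.1
[536.22744647 126.16152296 130.75763794] 8.55
-30 152 x [-7.9 11.9 12.5] y [-12.7  -8.1  12.7]
-26 1558 x [-9.2  0.6 10.4] y [-8.2 -0.3  9.7]
-22 621 x [-9.4  6.2 11. ] y [-8.1  3.5  9.9]
-18 183 x [10.4 10.8 11.3] y [-9.5  1.  11. ]
-14 185 x [10.4 10.8 11.3] y [-9.8  0.1 10.8]
-10 146 x [10.3 10.8 11.3] y [-10.   -0.1  10.7]
-6 159 x [10.4 10.8 11.2] y [-10.    0.1  10.7]
-2 144 x [10.5 10.9 11.3] y [-10.    0.6  10.4]
2 126 x [10.4 10.9 11.3] y [-10.2   0.1  10.3]
6 10 x [10.4 10.6 10.7] y [-9.   0.3  9.7]
18 38 x [5.5 6.5 6.9] y [-4.4 -0.5  3.3]
22 52 x [4.4 6.1 6.9] y [-6.  -1.4  4.3]
26 52 x [3.3 6.1 7. ] y [-6.7 -0.6  5.5]
30 55 x [3.2 6.1 7. ] y [-7.3 -1.2  5. ]
34 56 x [2.8 6.  7. ] y [-7.5 -1.8  5.1]
38 38 x [3.8 6.  7. ] y [-7.3 -1.5  4.6]
(array([536. , 124.7,  41.9,  42.9,  87.8]), 2802, np.float64(59.5))
[[515.9 104.1  57.3]
 [557.3 145.3  61.2]]
[-2.96217602e-03  8.45132083e-06  5.96159076e+01]
```

View pics/w4.png

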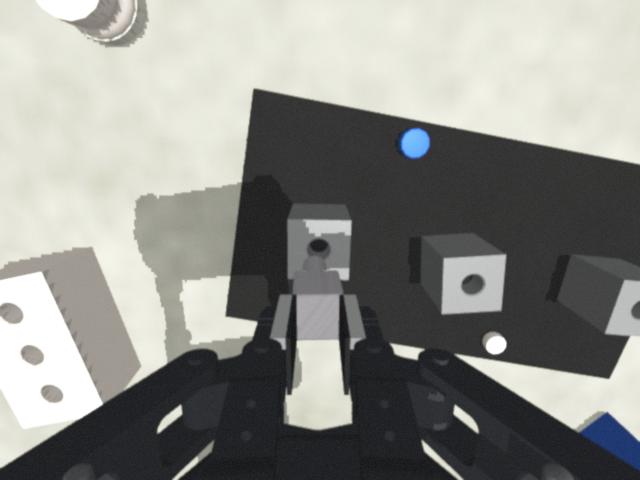

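The view shows the pin tip at (314,258) just in front of block A's bore (319,246). The gauge leans about 2° in the pads, so its tip sits ~1.3 mm to one side. I'll shift to compensate and lower to just above the bore.

```bash
python3 -m inch '[[[1,0,-0.06,-0.3,0],[1,0,0,-0.25,0],[1,0,0,0,0],[1,0,0,0,0]]]'
cat >> h.py <<'E'
def align(c):
    "bore (block top) centre minus pin tip centre, world mm"
    s=get_state(); im,d,W=cloud('wrist'); t=tops(W,c,54,66,36)
    R=Rn.from_quat(s['tcp_rot']).as_matrix(); T=(W-s['tcp_pos'])@R
    m=(abs(T[...,0])<12)&(abs(T[...,1])<10)&(T[...,2]<39)&(T[...,2]>24); p=T[m]
    y=(np.percentile(p[:,1],2)+np.percentile(p[:,1],98))/2; x=np.percentile(p[:,0],95)-7
    tip=s['tcp_pos']+R@[x,y,41.5]
    print('tcp',s['tcp_pos'].round(1),'F',s['force'].round(1),'block',t,'tool xy',x.round(2),y.round(2),'tip',tip.round(1),'d',(t[0][:2]-tip[:2]).round(1))
    return im
E
python3 -c "
from h import *
align((536,125)); align((536,125))"
```

```text
time_s: 9.1
tcp_pos: [536.6, 123.0, 108.4]
tcp_rot: [1.0, -0.007, -0.0, 0.0]
force: [-0.2, 0.3, 0.2]
width: 17.5
finger_force: 59.1
tcp [536.6 123.  108.4] F [-0.2  0.3  0.2] block (array([536.1, 124.8,  42.1,  42.6,  88.4]), 3021, np.float64(59.5)) tool xy 0.01 -1.11 tip [536.6 124.1  66.9] d [-0.5  0.7]
tcp [536.9 123.  108.7] F [-0.   1.2 -0.9] block (array([536.2, 124.7,  42.1,  42.8,  88.4]), 2987, np.float64(59.5)) tool xy 0.02 -1.12 tip [536.9 124.1  67.2] d [-0.7  0.6]
```

```bash
python3 -m inch '[[[1,-0.015,0.01,-0.15,0],[1,0,0,-0.1,0],[1,0,0,-0.1,0],[1,0,0,-0.05,0],[1,0,0,0,0]]]'
```

```text
time_s: 9.82
tcp_pos: [535.9, 123.3, 92.4]
tcp_rot: [1.0, -0.007, -0.0, 0.0]
force: [-0.4, -0.0, -0.5]
width: 17.6
finger_force: 59.1
```

```bash
for i in 1; do python3 -m inch '[[[1,0,0,-0.05,0],[1,0,0,-0.05,0],[1,0,0,0,0]]]'; done
python3 -m inch '[[[1,0,0,-0.05,0],[1,0,0,-0.05,0],[1,0,0,0,0]]]'
python3 -m inch '[[[1,0,0,-0.05,0],[1,0,0,-0.05,0],[1,0,0,0,0]]]'
```

```text
time_s: 10.2
tcp_pos: [535.9, 123.4, 88.5]
tcp_rot: [1.0, -0.007, -0.0, 0.0]
force: [0.6, -0.4, -1.2]
width: 17.8
finger_force: 59.1
time_s: 10.58
tcp_pos: [536.4, 123.4, 84.9]
tcp_rot: [1.0, -0.007, 0.0, -0.0]
force: [0.3, -0.9, 0.4]
width: 17.5
finger_force: 59.5
time_s: 10.95
tcp_pos: [536.5, 123.4, 81.0]
tcp_rot: [1.0, -0.007, 0.0, -0.0]
force: [0.1, 0.5, 4.2]
width: 17.6
finger_force: 60.6
```

```bash
python3 -m inch '[[[1,0,0,-0.04,0],[1,0,0,-0.04,0],[1,0,0,0,0]]]'
python3 -m inch '[[[1,0,0,-0.02,0],[1,0,0,-0.02,0],[1,0,0,0,0]]]'
```

```text
time_s: 11.32
tcp_pos: [536.2, 123.5, 77.4]
tcp_rot: [1.0, -0.007, 0.0, -0.0]
force: [-0.1, 0.6, 3.7]
width: 17.8
finger_force: 60.7
time_s: 11.7
tcp_pos: [536.3, 123.5, 76.0]
tcp_rot: [1.0, -0.007, 0.0, -0.0]
force: [0.5, 1.3, 4.7]
width: 17.7
finger_force: 60.9
```

```bash
python3 -m inch '[[[1,0,0,-0.02,0],[1,0,0,0,0]]]'
python3 -m inch '[[[1,0,0,-0.02,0],[1,0,0,0,0]]]'
```

```text
time_s: 11.95
tcp_pos: [536.3, 123.5, 75.2]
tcp_rot: [1.0, -0.007, 0.0, -0.0]
force: [0.5, 0.7, 4.7]
width: 18.1
finger_force: 61.0
time_s: 12.2
tcp_pos: [536.6, 123.6, 75.0]
tcp_rot: [1.0, -0.007, 0.0, -0.0]
force: [-1.3, 1.3, 7.6]
width: 17.5
finger_force: 61.8
```

```bash
python3 -m inch '[[[1,0,0,-0.015,0],[1,0,0,0,0]]]'
```

```text
time_s: 12.45
tcp_pos: [536.9, 123.7, 74.9]
tcp_rot: [1.0, -0.007, 0.001, -0.0]
force: [-1.0, 1.3, 9.4]
width: 17.5
finger_force: 62.4
```

```bash
python3 -m inch '[[[1,0,0,-0.025,0],[1,0,0,0,0]]]'
```

```text
time_s: 12.7
tcp_pos: [537.4, 123.7, 74.8]
tcp_rot: [1.0, -0.007, 0.001, -0.0]
force: [-2.5, 0.7, 15.1]
width: 17.9
finger_force: 63.4
```

15 N and no further movement, with the shoulder ~10 mm up: block A is bad. Retract and go to the middle block.

```bash
python3 -m inch '[[[1,0,0,0.1,0],[1,0,0,0.25,0],[1,0,0,0.4,0],[1,0,0,0.4,0],[1,0,0,0.1,0]]]'
python3 -m inch '[[[1,-0.2,-0.7,0,0],[1,-0.25,-0.95,0,0],[1,-0.2,-0.8,0,0],[1,0,0,0,0],[1,0,0,0,0]]]'
python3 -c "
from h import *
im=align((509.5,18)); align((509.5,18)); s=get_state(); im,d,W=cloud('wrist'); held(W,s);print(tops(W,(536,125),54,66,36))"
```

```text
time_s: 13.32
tcp_pos: [537.4, 123.5, 124.8]
tcp_rot: [1.0, -0.007, 0.002, -0.0]
force: [-1.1, -0.3, -1.8]
width: 17.9
finger_force: 59.1
time_s: 13.95
tcp_pos: [510.3, 25.7, 122.9]
tcp_rot: [1.0, -0.007, 0.0, -0.0]
force: [-0.2, -0.2, -0.9]
width: 18.0
finger_force: 59.1
tcp [510.3  25.7 122.9] F [-0.2 -0.2 -0.9] block (array([509.6,  18.2,  42.5,  42.2,   3. ]), 2812, np.float64(59.5)) tool xy -0.02 -1.12 tip [510.3  26.8  81.4] d [-0.7 -8.6]
tcp [510.4  26.  122.8] F [-0.2  0.3 -0.9] block (array([509.3,  18.2,  43. ,  42.1,   3.2]), 2807, np.float64(59.5)) tool xy -0.0 -1.09 tip [510.4  27.1  81.3] d [-1.1 -8.9]
-30 148 x [-8.1 11.9 12.5] y [-12.8  -8.1  12.6]
-26 1572 x [-9.2  1.1 10.4] y [-8.2 -0.3  9.7]
-22 613 x [-9.6  5.2 11. ] y [-8.2  3.1  9.8]
-18 187 x [10.4 10.8 11.3] y [-9.6  1.  11.1]
-14 175 x [10.4 10.8 11.3] y [-9.6  0.1 11. ]
-10 158 x [10.4 10.8 11.2] y [-9.9  0.6 10.6]
-6 146 x [10.4 10.9 11.2] y [-10.1   0.3  10.4]
-2 152 x [10.4 10.8 11.2] y [-10.    0.1  10.6]
2 124 x [10.4 10.9 11.2] y [-10.2   0.3  10.3]
6 11 x [10.2 10.6 10.7] y [-8.6  1.5  9.8]
18 42 x [5.7 6.6 7.1] y [-4.4 -0.5  3.8]
22 42 x [4.7 6.3 6.9] y [-5.5 -0.8  4.4]
26 58 x [3.7 6.  6.9] y [-6.7 -1.1  5. ]
30 57 x [2.7 5.9 6.9] y [-7.4 -1.7  5. ]
34 51 x [2.7 5.9 7. ] y [-7.5 -1.8  5.6]
38 39 x [3.4 6.  6.9] y [-7.2 -1.2  4.7]
(array([535.9, 124.7,  42.9,  42.6,  88. ]), 4215, np.float64(59.4))
```

```bash
python3 -m inch '[[[1,-0.02,-0.21,0,0],[1,0,0,-0.2,0],[1,0,0,-0.15,0],[1,0,0,0,0]]]'
python3 -c "
from h import *
align((509.5,18)); align((509.5,18))"
```

```text
time_s: 14.6
tcp_pos: [508.3, 17.1, 107.6]
tcp_rot: [1.0, -0.007, -0.001, -0.0]
force: [0.6, -0.2, 0.2]
width: 17.8
finger_force: 59.1
tcp [508.3  17.1 107.6] F [ 0.6 -0.2  0.2] block (array([509.5,  18.2,  42.4,  42.2,   3.3]), 3130, np.float64(59.5)) tool xy -0.0 -1.14 tip [508.2  18.2  66.1] d [ 1.3 -0. ]
tcp [508.8  17.1 108. ] F [-0.1 -0.2 -1.1] block (array([509.5,  18.3,  42.7,  42.1,   3. ]), 3100, np.float64(59.6)) tool xy -0.01 -1.07 tip [508.7  18.1  66.5] d [0.8 0.2]
```

```bash
python3 -m inch '[[[1,0.02,0,-0.15,0],[1,0,0,-0.1,0],[1,0,0,-0.1,0],[1,0,0,-0.05,0],[1,0,0,0,0]]]'
python3 -m inch '[[[1,0,0,-0.05,0],[1,0,0,-0.05,0],[1,0,0,0,0]]]'
python3 -m inch '[[[1,0,0,-0.05,0],[1,0,0,-0.05,0],[1,0,0,0,0]]]'
```

```text
time_s: 15.32
tcp_pos: [509.9, 17.0, 92.5]
tcp_rot: [1.0, -0.007, -0.0, -0.0]
force: [0.5, 0.6, -0.8]
width: 17.8
finger_force: 59.1
time_s: 15.7
tcp_pos: [509.9, 17.0, 88.5]
tcp_rot: [1.0, -0.007, -0.0, -0.0]
force: [0.3, -0.3, 0.1]
width: 17.7
finger_force: 59.1
time_s: 16.08
tcp_pos: [509.9, 17.0, 84.4]
tcp_rot: [1.0, -0.007, -0.0, -0.0]
force: [0.9, 0.3, -1.2]
width: 17.8
finger_force: 59.1
```

```bash
python3 -m inch '[[[1,0,0,-0.05,0],[1,0,0,-0.05,0],[1,0,0,0,0]]]'
python3 -m inch '[[[1,0,0,-0.04,0],[1,0,0,-0.04,0],[1,0,0,0,0]]]'
python3 -m inch '[[[1,0,0,-0.02,0],[1,0,0,0,0]]]'
python3 -m inch '[[[1,0,0,-0.02,0],[1,0,0,0,0]]]'
```

```text
time_s: 16.45
tcp_pos: [511.0, 17.1, 81.8]
tcp_rot: [1.0, -0.007, 0.001, -0.0]
force: [-1.0, 0.5, 5.5]
width: 18.0
finger_force: 61.0
time_s: 16.82
tcp_pos: [511.1, 17.1, 78.9]
tcp_rot: [1.0, -0.007, 0.001, -0.0]
force: [-1.6, 0.6, 6.9]
width: 17.9
finger_force: 61.5
time_s: 17.08
tcp_pos: [511.1, 17.1, 78.2]
tcp_rot: [1.0, -0.007, 0.001, -0.0]
force: [-1.9, 0.8, 7.2]
width: 18.1
finger_force: 61.6
time_s: 17.32
tcp_pos: [511.1, 17.2, 77.4]
tcp_rot: [1.0, -0.007, 0.001, -0.0]
force: [-2.5, 1.1, 7.6]
width: 17.9
finger_force: 61.7
```

```bash
python3 -m inch '[[[1,-0.02,0,-0.03,0],[1,0,0,0,0]]]'
python3 -m inch '[[[1,0,0,-0.02,0],[1,0,0,0,0]]]'
python3 -m inch '[[[1,0,0,-0.02,0],[1,0,0,0,0]]]'
```

```text
time_s: 17.58
tcp_pos: [510.6, 17.2, 76.2]
tcp_rot: [1.0, -0.007, 0.001, -0.0]
force: [-2.0, 1.0, 6.3]
width: 17.7
finger_force: 61.5
time_s: 17.82
tcp_pos: [510.5, 17.2, 75.4]
tcp_rot: [1.0, -0.007, 0.001, -0.0]
force: [-1.8, 0.9, 7.8]
width: 17.9
finger_force: 61.6
time_s: 18.08
tcp_pos: [510.5, 17.2, 74.6]
tcp_rot: [1.0, -0.007, 0.001, -0.0]
force: [-1.1, 1.7, 6.5]
width: 18.0
finger_force: 61.6
```

Past the 10 mm level. Continue toward the possible 5 mm stop (TCP ~70).

```bash
python3 -m inch '[[[1,0,0,-0.03,0],[1,0,0,-0.03,0],[1,0,0,0,0]]]'
python3 -m inch '[[[1,0,0,-0.02,0],[1,0,0,0,0]]]'
python3 -m inch '[[[1,0,0,-0.02,0],[1,0,0,0,0]]]'
```

```text
time_s: 18.45
tcp_pos: [510.5, 17.2, 72.2]
tcp_rot: [1.0, -0.007, 0.001, -0.0]
force: [-1.3, 1.4, 7.6]
width: 17.9
finger_force: 61.6
time_s: 18.7
tcp_pos: [510.5, 17.2, 71.4]
tcp_rot: [1.0, -0.007, 0.001, -0.0]
force: [-1.4, 1.5, 6.7]
width: 17.7
finger_force: 61.7
time_s: 18.95
tcp_pos: [510.5, 17.2, 70.6]
tcp_rot: [1.0, -0.007, 0.001, -0.0]
force: [-1.7, 1.4, 6.9]
width: 17.9
finger_force: 61.7
```

```bash
python3 -m inch '[[[1,0,0,-0.02,0],[1,0,0,0,0]]]'
python3 -m inch '[[[1,0,0,-0.02,0],[1,0,0,0,0]]]'
```

```text
time_s: 19.2
tcp_pos: [510.6, 17.3, 70.1]
tcp_rot: [1.0, -0.007, 0.001, -0.0]
force: [-2.1, 1.7, 8.7]
width: 17.9
finger_force: 62.1
time_s: 19.45
tcp_pos: [511.1, 17.2, 70.0]
tcp_rot: [1.0, -0.007, 0.001, -0.0]
force: [-2.1, 0.8, 12.2]
width: 18.1
finger_force: 63.1
```

```bash
python3 -m inch '[[[1,0,0,-0.02,0],[1,0,0,0,0]]]'
```

```text
time_s: 19.7
tcp_pos: [511.6, 17.3, 70.0]
tcp_rot: [1.0, -0.007, 0.002, -0.0]
force: [-3.7, 1.9, 16.3]
width: 18.3
finger_force: 64.0
```

Hard stop at about 5 mm, so block B is bad too. On to block C.

```bash
python3 -m inch '[[[1,0,0,0.15,0],[1,0,0,0.25,0],[1,0,0,0.4,0],[1,0,0,0.45,0],[1,0,0,0.1,0]]]'
python3 -m inch '[[[1,-0.13,-0.7,0,0],[1,-0.16,-0.95,0,0],[1,-0.13,-0.9,0,0],[1,-0.1,-0.5,0,0],[1,0,0,0,0]]]'
python3 -m inch '[[[1,0,0,-0.2,0],[1,0,0,-0.05,0],[1,0,0,0,0]]]'
python3 -c "
from h import *
align((489,-104)); align((489,-104)); im,d,W=cloud('wrist'); blocks(W)"
```

```text
time_s: 20.32
tcp_pos: [510.8, 16.8, 122.6]
tcp_rot: [1.0, -0.007, 0.002, 0.0]
force: [-0.5, 0.4, -0.6]
width: 17.8
finger_force: 59.1
time_s: 20.95
tcp_pos: [488.0, -106.1, 120.4]
tcp_rot: [1.0, -0.008, -0.0, -0.0]
force: [-0.1, 1.3, -0.0]
width: 18.0
finger_force: 59.2
time_s: 21.32
tcp_pos: [488.1, -104.2, 110.1]
tcp_rot: [1.0, -0.006, -0.001, -0.0]
force: [-1.4, -0.9, -0.2]
width: 17.6
finger_force: 59.2
tcp [ 488.1 -104.2  110.1] F [-1.4 -0.9 -0.2] block (array([ 488.8, -104.4,   42.1,   42.7,   83.6]), 3047, np.float64(59.5)) tool xy -0.02 -1.1 tip [ 488.  -103.    68.6] d [ 0.8 -1.4]
tcp [ 488.4 -104.3  110.4] F [ 0.5  0.1 -0.2] block (array([ 488.9, -104.5,   42.2,   42.3,   83.9]), 3030, np.float64(59.6)) tool xy 0.02 -1.12 tip [ 488.4 -103.2   68.9] d [ 0.5 -1.3]
blk None
blk (array([509.6,  18.1,  42.4,  44.1,   2.9]), 4674, np.float64(59.4))
blk (array([ 488.9, -104.4,   42.1,   42.5,   83.8]), 3015, np.float64(59.5))
```

```bash
python3 -m inch '[[[1,0.01,-0.03,-0.15,0],[1,0,0,-0.1,0],[1,0,0,-0.1,0],[1,0,0,-0.1,0],[1,0,0,0,0]]]'
python3 -m inch '[[[1,0,0,-0.05,0],[1,0,0,-0.05,0],[1,0,0,0,0]]]'
python3 -m inch '[[[1,0,0,-0.05,0],[1,0,0,-0.05,0],[1,0,0,0,0]]]'
```

```text
time_s: 22.1
tcp_pos: [488.5, -106.1, 92.2]
tcp_rot: [1.0, -0.007, -0.0, -0.0]
force: [0.7, 0.2, -1.2]
width: 18.1
finger_force: 59.1
time_s: 22.48
tcp_pos: [488.8, -106.2, 88.5]
tcp_rot: [1.0, -0.007, -0.0, -0.0]
force: [-0.1, -0.2, -1.0]
width: 17.8
finger_force: 59.0
time_s: 22.85
tcp_pos: [488.7, -106.1, 84.4]
tcp_rot: [1.0, -0.007, -0.0, -0.0]
force: [0.1, 0.4, -0.9]
width: 17.8
finger_force: 58.9
```

```bash
python3 -m inch '[[[1,0,0,-0.05,0],[1,0,0,-0.05,0],[1,0,0,0,0]]]'
python3 -m inch '[[[1,0,0.01,-0.04,0],[1,0,0,-0.04,0],[1,0,0,0,0]]]'
python3 -m inch '[[[1,0,0,-0.02,0],[1,0,0,-0.02,0],[1,0,0,0,0]]]'
```

```text
time_s: 23.22
tcp_pos: [489.9, -106.3, 81.7]
tcp_rot: [1.0, -0.007, 0.001, -0.0]
force: [-1.3, 1.4, 4.8]
width: 17.7
finger_force: 60.5
time_s: 23.6
tcp_pos: [490.0, -106.0, 78.7]
tcp_rot: [1.0, -0.007, 0.001, 0.0]
force: [-1.5, 1.5, 5.8]
width: 17.6
finger_force: 61.1
time_s: 23.98
tcp_pos: [490.0, -106.0, 77.3]
tcp_rot: [1.0, -0.007, 0.001, 0.0]
force: [-0.9, 2.7, 7.0]
width: 17.6
finger_force: 61.4
```

```bash
python3 -m inch '[[[1,-0.02,0.015,-0.03,0],[1,0,0,-0.02,0],[1,0,0,0,0]]]'
python3 -m inch '[[[1,0,0,-0.03,0],[1,0,0,-0.02,0],[1,0,0,0,0]]]'
python3 -m inch '[[[1,0,0,-0.03,0],[1,0,0,-0.02,0],[1,0,0,0,0]]]'
```

```text
time_s: 24.35
tcp_pos: [489.5, -105.6, 75.3]
tcp_rot: [1.0, -0.007, 0.001, 0.0]
force: [-0.8, 1.8, 6.1]
width: 18.1
finger_force: 61.4
time_s: 24.72
tcp_pos: [489.6, -105.6, 73.3]
tcp_rot: [1.0, -0.007, 0.001, 0.0]
force: [-1.0, 1.1, 6.5]
width: 18.0
finger_force: 61.5
time_s: 25.1
tcp_pos: [489.5, -105.6, 71.3]
tcp_rot: [1.0, -0.007, 0.001, 0.0]
force: [-1.1, 0.9, 6.2]
width: 17.7
finger_force: 61.6
```

```bash
python3 -m inch '[[[1,0,0,-0.02,0],[1,0,0,-0.02,0],[1,0,0,0,0]]]'
python3 -m inch '[[[1,0,0,-0.02,0],[1,0,0,0,0]]]'
python3 -m inch '[[[1,0,0,-0.02,0],[1,0,0,0,0]]]'
python3 -m inch '[[[1,0,0,-0.02,0],[1,0,0,0,0]]]'
```

```text
time_s: 25.48
tcp_pos: [489.5, -105.6, 69.7]
tcp_rot: [1.0, -0.007, 0.001, 0.0]
force: [-0.6, 1.4, 5.4]
width: 17.9
finger_force: 61.6
time_s: 25.72
tcp_pos: [489.5, -105.6, 68.9]
tcp_rot: [1.0, -0.007, 0.001, 0.0]
force: [-0.3, 1.3, 7.3]
width: 18.1
finger_force: 61.6
time_s: 25.98
tcp_pos: [489.5, -105.6, 68.1]
tcp_rot: [1.0, -0.007, 0.001, 0.0]
force: [-0.6, 2.0, 6.9]
width: 17.9
finger_force: 61.6
time_s: 26.22
tcp_pos: [489.5, -105.6, 67.3]
tcp_rot: [1.0, -0.007, 0.001, 0.0]
force: [-0.9, 1.3, 7.2]
width: 17.8
finger_force: 61.7
```

Good: past the 5 mm stop. Approaching home at ~65.

```bash
python3 -m inch '[[[1,0,0,-0.02,0],[1,0,0,0,0]]]'
python3 -m inch '[[[1,0,0,-0.02,0],[1,0,0,0,0]]]'
```

```text
time_s: 26.48
tcp_pos: [489.5, -105.6, 66.5]
tcp_rot: [1.0, -0.007, 0.001, 0.0]
force: [-0.8, 0.6, 6.7]
width: 17.7
finger_force: 61.6
time_s: 26.72
tcp_pos: [489.5, -105.6, 65.7]
tcp_rot: [1.0, -0.007, 0.001, 0.0]
force: [-0.6, 2.2, 7.1]
width: 17.6
finger_force: 61.6
```

```bash
python3 -m inch '[[[1,0,0,-0.02,0],[1,0,0,0,0]]]'
```

```text
time_s: 26.98
tcp_pos: [489.6, -105.5, 65.3]
tcp_rot: [1.0, -0.007, 0.001, 0.0]
force: [-1.7, 1.8, 9.1]
width: 17.8
finger_force: 62.5
```

```bash
python3 -m inch '[[[1,0,0,-0.02,0],[1,0,0,0,0]]]'
```

```text
time_s: 27.22
tcp_pos: [490.0, -105.6, 65.3]
tcp_rot: [1.0, -0.007, 0.002, 0.0]
force: [-2.9, 1.2, 13.6]
width: 17.8
finger_force: 63.5
```

```bash
python3 -m inch '[[[1,0,0,-0.02,0],[1,0,0,0,0]]]'
```

```text
time_s: 27.48
tcp_pos: [490.4, -105.6, 65.2]
tcp_rot: [1.0, -0.007, 0.002, 0.0]
force: [-4.3, 3.1, 17.0]
width: 17.9
finger_force: 64.5
```

Home at z≈65.2, 17 N. Unload, open, raise and check.

```bash
python3 -m inch '[[[1,0,0,0.05,0],[1,0,0,0,0],[0.5,0,0,0,0],[0,0,0,0,0],[0,0,0,0,0]]]'
python3 -m inch '[[[0,0,0,0.1,0],[0,0,0,0.5,0],[0,0,0,0.9,0],[0,0,0,0.6,0],[0,0,0,0,0]]]'
python3 -m inch '[[[0,0,0,0,0]]]'
cat >> h.py <<'E'
def pair(W,c):
    print('head',tops(W,c,82,98,25),'top',tops(W,c,54,66,36))
    m=(abs(W[...,2]-90)<4)&(np.hypot(W[...,0]-c[0],W[...,1]-c[1])<14); p=W[m]
    A=np.c_[p[:,:2]-p[:,:2].mean(0),np.ones(len(p))]; print('head plane',np.linalg.lstsq(A,p[:,2],rcond=None)[0].round(3))
E
python3 - <<'E'
from h import *
s=get_state(); im,d,W=cloud('wrist'); print(s['tcp_pos'],s['time_s'],s['width']); save('w5',im[80:480,120:520])
pair(W,(489,-104)); blocks(W)
E
```

```text
time_s: 28.1
tcp_pos: [487.7, -105.2, 63.4]
tcp_rot: [1.0, -0.007, -0.0, -0.0]
force: [-0.3, 0.8, 1.3]
width: 71.5
finger_force: 0.0
time_s: 28.72
tcp_pos: [490.1, -105.9, 150.2]
tcp_rot: [1.0, -0.007, 0.003, 0.001]
force: [-1.2, 0.2, 0.0]
width: 85.3
finger_force: 0.0
time_s: 28.85
tcp_pos: [487.3, -105.0, 147.0]
tcp_rot: [1.0, -0.007, -0.001, -0.0]
force: [-0.9, -0.1, 0.0]
width: 85.7
finger_force: 0.0
[ 487.32287017 -105.01036328  147.00146457] 28.85 85.66664463256514
head (array([ 489.6, -103.5,   22. ,   22.2,   88.9]), 1208, np.float64(89.5)) top (array([ 488.8, -104.4,   42.1,   42.6,   83.8]), 2036, np.float64(59.6))
head plane [-2.2000e-02 -1.2000e-02  8.9764e+01]
blk (array([535.6, 107.3,  12.1,  41.9,  84. ]), 917, np.float64(58.5))
blk (array([509.5,  18.2,  42.3,  43.6,   2.6]), 3497, np.float64(59.4))
blk (array([ 488.8, -104.4,   42.1,   42.6,   83.8]), 2055, np.float64(59.7))
```

View pics/w5.png

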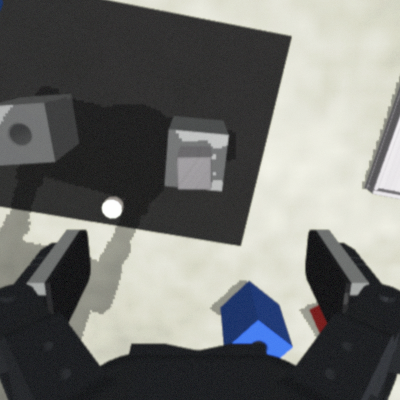

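The gauge sits home on block C: head top at 89.8 and block top at 59.6, with the shoulder flush. In the crop the head is at (195,172). Next I'll turn to the block's yaw and go down to grip the block.

```bash
python3 -m inch '[[[0,0.03,0.01,-0.5,-0.68],[0,0,0,-0.4,0],[0,0,0,-0.2,0],[0,0,0,0,0],[0,0,0,0,0]]]'
python3 - <<'E'
from h import *
s=get_state(); im,d,W=cloud('wrist'); print(s['tcp_pos'],s['time_s'],Rn.from_quat(s['tcp_rot']).as_matrix()[:,0].round(3))
pair(W,(489,-104))
W=np.load('w1.npz')['W']; X=np.load('top0.npz')['W']
m=(X[...,2]>9)&(X[...,2]<25)&(abs(X[...,0]-508)<95)&(abs(X[...,1]+332)<85); q=X[m][:,:2].astype(np.float32)
print(cv2.minAreaRect(q)); import numpy as np
print(np.percentile(q,[1,99],axis=0))
E
```

```text
time_s: 29.52
tcp_pos: [489.7, -104.9, 104.2]
tcp_rot: [0.999, -0.054, 0.0, 0.0]
force: [-0.1, 0.5, -0.3]
width: 85.4
finger_force: 0.0
[ 489.68880457 -104.93752073  104.17787395] 29.525 [ 0.994 -0.108  0.001]
head (array([ 489.4, -103.5,   22.1,   22.6,   89.9]), 1756, np.float64(89.3)) top (array([ 488.7, -104.4,   42. ,   42.7,   83.9]), 2813, np.float64(59.7))
head plane [-2.4000e-02 -1.0000e-02  8.9704e+01]
((507.5802307128906, -343.82330322265625), (151.89529418945312, 164.90667724609375), 78.02722930908203)
[[ 421.30711243 -397.27669556]
 [ 585.99907349 -256.37124451]]
```

```bash
python3 -m inch '[[[0,-0.02,0.01,-0.6,0],[0,0,0,-0.7,0],[0,0,0,-0.5,0],[0,0,0,-0.15,0],[0,0,0,0,0]]]'
python3 -m inch '[[[0.2,0,0,0,0],[0.4,0,0,0,0],[0.5,0,0,0,0],[0.6,0,0,0,0],[0.8,0,0,0,0]]]'
python3 -m inch '[[[1,0,0,0,0],[1,0,0,0,0],[1,0,0,0,0]]]'
```

```text
time_s: 30.2
tcp_pos: [488.9, -104.5, 26.2]
tcp_rot: [0.999, -0.054, 0.0, 0.0]
force: [0.5, -0.2, 0.6]
width: 86.0
finger_force: 0.0
time_s: 30.82
tcp_pos: [489.2, -104.2, 26.9]
tcp_rot: [0.999, -0.054, 0.001, -0.0]
force: [-0.0, 2.5, 4.8]
width: 39.9
finger_force: 60.4
time_s: 31.2
tcp_pos: [489.2, -104.2, 26.9]
tcp_rot: [0.999, -0.054, 0.001, -0.0]
force: [-1.0, 2.4, 6.3]
width: 40.6
finger_force: 60.4
```

```bash
python3 -m inch '[[[1,0,0,0.1,0],[1,0,0,0.3,0],[1,0,0,0.5,0],[1,0,0,0.2,0],[1,0,0,0,0]]]'
python3 -m inch '[[[1,0,0,0,0]]]'
python3 - <<'E'
from h import *
s=get_state(); im,d,W=cloud('wrist'); print(s['tcp_pos'],s['force'],s['width']); save('w6',im)
R=Rn.from_quat(s['tcp_rot']).as_matrix()
for zz in ((75,105),(125,142)): print(zz,tops(W,s['tcp_pos'][:2],*zz,36))
im,d,X=cloud('top')
for r in cut_out('tray','top')[:1]:
    q=X[r['mask']]; q=q[(abs(q[:,2]-8)<16)]; a=cv2.minAreaRect(q[:,:2].astype(np.float32)); print(r['p'],a,len(q))
    f=q[abs(q[:,2]-4)<4]; print('floor',cv2.minAreaRect(f[:,:2].astype(np.float32)),f[:,2].mean())
E
```

```text
time_s: 31.82
tcp_pos: [489.1, -104.7, 70.6]
tcp_rot: [0.999, -0.054, 0.001, 0.0]
force: [0.1, -0.4, -2.1]
width: 40.5
finger_force: 61.0
time_s: 31.95
tcp_pos: [487.8, -104.2, 69.3]
tcp_rot: [0.999, -0.054, -0.001, -0.0]
force: [-0.8, 0.5, -1.8]
width: 40.5
finger_force: 61.0
[ 487.83398571 -104.24114544   69.33343866] [-0.82902409  0.49474028 -1.80588418] 40.47033876320085
(75, 105) (array([ 487.7, -104.9,   66.7,   43.2,   84.6]), 7824, np.float64(98.6))
(125, 142) (array([ 490. , -104.4,   70.2,   27.2,   84. ]), 7491, np.float64(132.5))
0.82 ((504.466552734375, -329.43072509765625), (126.76085662841797, 159.3882598876953), 77.30357360839844) 3452
floor ((504.5108642578125, -329.46075439453125), (126.63774108886719, 159.45033264160156), 77.39187622070312) 4.433070539672031
```

View pics/w6.png

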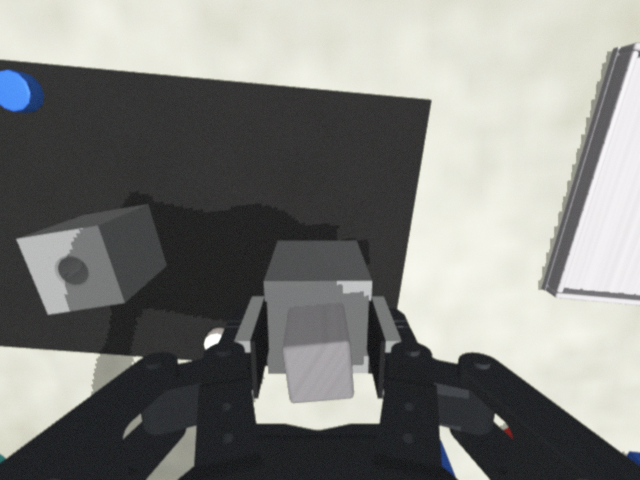

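The block and gauge are held together: block face at (318,320), head at (320,370). Block B is untouched. The tray centre is at about (506,-331). Carry them over.

```bash
python3 -m inch '[[[1,0.05,-0.5,0,0],[1,0.08,-0.8,0,0],[1,0.08,-0.9,0,0],[1,0.08,-0.9,0,0],[1,0.08,-0.9,0,0]]]'
python3 -m inch '[[[1,0.06,-0.8,0,0],[1,0.04,-0.6,0,0],[1,0,-0.27,0,0],[1,0,0,0,0],[1,0,0,0,0]]]'
python3 -m inch '[[[1,0,0,0,0],[1,0,0,0,0]]]'
python3 - <<'E'
from h import *
s=get_state(); im,d,W=cloud('wrist'); print(s['tcp_pos'],s['force'],s['width'],s['time_s']); save('w7',im)
R=Rn.from_quat(s['tcp_rot']).as_matrix(); T=(W-s['tcp_pos'])@R
def plane(m):
    p=T[m]; A=np.c_[p[:,:2]-p[:,:2].mean(0),np.ones(len(p))]; print(len(p),np.linalg.lstsq(A,p[:,2],rcond=None)[0].round(3), p[:,0].max())
plane((abs(T[...,1])<18)&(T[...,0]>12)&(T[...,0]<21)&(T[...,2]>-36)&(T[...,2]<-29))
plane((abs(T[...,1])<9)&(abs(T[...,0])<9)&(T[...,2]<-55)&(T[...,2]>-70))
f=(abs(T[...,1])<18)&(T[...,0]>15)&(T[...,0]<28)&(T[...,2]>-26)&(T[...,2]<20); p=T[f]; A=np.c_[p[:,1:]-0,np.ones(len(p))]; print('front',len(p),np.linalg.lstsq(A,p[:,0],rcond=None)[0].round(3), np.percentile(p[:,2],[1,99]))
im,d,X=cloud('top')
f=W[(abs(W[...,2]-4)<4)&(abs(W[...,0]-506)<90)&(abs(W[...,1]+331)<80)]; print(len(f),f.min(0),f.max(0), np.median(f[:,2]))
E
```

```text
time_s: 32.72
tcp_pos: [503.1, -266.8, 69.5]
tcp_rot: [0.999, -0.054, -0.0, 0.0]
force: [0.2, 0.6, -1.9]
width: 40.5
finger_force: 61.0
time_s: 33.35
tcp_pos: [506.9, -330.0, 69.5]
tcp_rot: [0.999, -0.054, -0.001, -0.001]
force: [0.1, -0.6, -3.2]
width: 40.1
finger_force: 61.0
time_s: 33.6
tcp_pos: [507.4, -330.4, 69.9]
tcp_rot: [0.999, -0.054, -0.0, -0.0]
force: [0.3, -0.2, -2.6]
width: 40.4
finger_force: 61.0
[ 507.38744279 -330.4282099    69.90919288] [ 0.28288277 -0.24017737 -2.60094787] 40.436677580493715 33.6
2152 [ 1.2500e-01  5.0000e-03 -3.2583e+01] 20.999840553866346
2538 [-3.0000e-03  1.8000e-02 -6.3027e+01] 8.999868992472987
front 2547 [-0.    0.   20.59] [-25.73054484  19.52264757]
27184 [ 4.16015795e+02 -4.10975287e+02  3.70952092e-05] [ 595.9949009  -251.02297531    7.99953611] 3.487505355369642
```

View pics/w7.png

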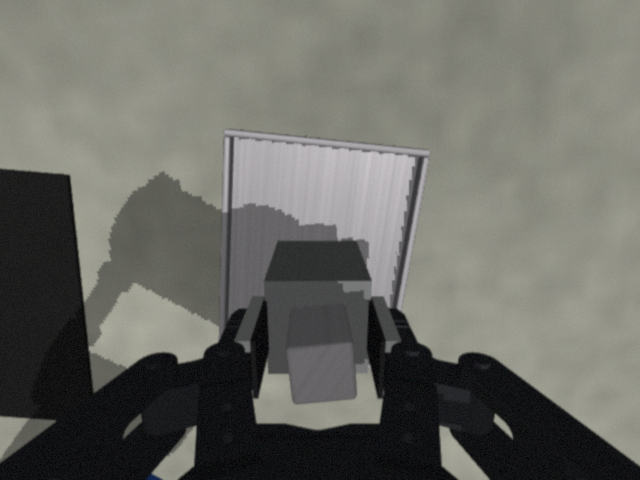

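The view shows the block over the tray interior: walls at columns ~225 and ~420, back wall at row ~140. The block is upright and the head level. Lower gently.

```bash
python3 -m inch '[[[1,0,0,-0.3,0],[1,0,0,-0.4,0],[1,0,0,-0.2,0],[1,0,0,-0.1,0],[1,0,0,0,0]]]'
python3 -m inch '[[[1,0,0,-0.02,0],[1,0,0,-0.02,0],[1,0,0,0,0]]]'
python3 -m inch '[[[1,0,0,-0.02,0],[1,0,0,0,0]]]'
```

```text
time_s: 34.33
tcp_pos: [507.1, -331.1, 29.3]
tcp_rot: [0.999, -0.054, -0.0, -0.0]
force: [-0.0, -0.2, -3.1]
width: 40.1
finger_force: 61.0
time_s: 34.7
tcp_pos: [507.4, -331.3, 28.5]
tcp_rot: [0.999, -0.054, 0.0, 0.0]
force: [-0.2, 0.1, -2.8]
width: 40.0
finger_force: 61.0
time_s: 34.95
tcp_pos: [507.2, -331.2, 27.5]
tcp_rot: [0.999, -0.054, -0.0, -0.0]
force: [-0.0, -0.6, -2.5]
width: 40.1
finger_force: 61.0
```

```bash
python3 -m inch '[[[1,0,0,-0.02,0],[1,0,0,0,0]]]'
```

```text
time_s: 35.2
tcp_pos: [507.4, -331.3, 27.0]
tcp_rot: [0.999, -0.054, 0.0, 0.0]
force: [-1.0, 1.1, 1.2]
width: 39.8
finger_force: 61.3
```

```bash
python3 -m inch '[[[1,0,0,-0.01,0],[1,0,0,0,0]]]'
```

```text
time_s: 35.45
tcp_pos: [507.4, -331.3, 27.0]
tcp_rot: [0.999, -0.054, 0.0, -0.0]
force: [-1.6, 1.3, 4.2]
width: 40.1
finger_force: 61.8
```

On the floor. Open slowly, go straight up, check.

```bash
python3 -m inch '[[[0.4,0,0,0,0],[0.2,0,0,0,0],[0,0,0,0,0],[0,0,0,0,0],[0,0,0,0,0]]]'
python3 -m inch '[[[0,0,0,0.2,0],[0,0,0,0.7,0],[0,0,0,0.9,0],[0,0,0,0.9,0],[0,0,0,0.5,0]]]'
python3 -m inch '[[[0,0,0,0.2,0],[0,0,0,0,0],[0,0,0,0,0]]]'
python3 - <<'E'
from h import *
s=get_state(); im,d,W=cloud('wrist'); print(s['tcp_pos'],s['time_s'],s['width']); save('w8',im[60:460,120:520])
pair(W,(507,-331))
im,d,X=cloud('top'); blocks(X)
E
```

```text
time_s: 36.08
tcp_pos: [507.3, -331.2, 26.2]
tcp_rot: [0.999, -0.054, -0.0, -0.0]
force: [0.2, 1.3, -0.1]
width: 85.7
finger_force: 0.0
time_s: 36.7
tcp_pos: [508.5, -332.1, 157.3]
tcp_rot: [0.999, -0.054, 0.002, 0.001]
force: [-0.0, -0.3, -0.3]
width: 85.7
finger_force: 0.0
time_s: 37.08
tcp_pos: [506.3, -330.5, 160.5]
tcp_rot: [0.999, -0.054, -0.001, -0.001]
force: [-0.0, -0.4, 0.6]
width: 85.3
finger_force: 0.0
[ 506.25411518 -330.48322671  160.50263399] 37.075 85.25489419758082
head (array([ 507.6, -331.7,   22. ,   22.1,   89.8]), 1082, np.float64(89.4)) top (array([ 507.1, -331.7,   41.9,   42.7,   84. ]), 1890, np.float64(59.7))
head plane [-2.0000e-02  2.0000e-03  8.9663e+01]
blk (array([535.3, 126.5,  42.2,  43.8,  87.7]), 313, np.float64(60.5))
blk (array([508.8,  19.8,  43.7,  40.6,   4.3]), 320, np.float64(60.5))
blk None
```

View pics/w8.png

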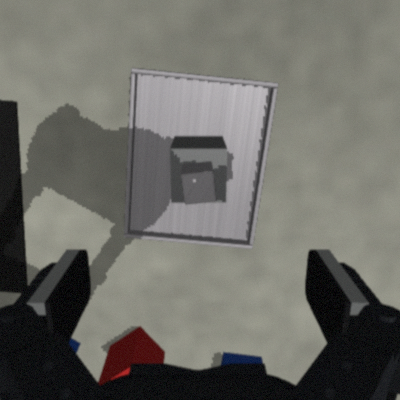

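The block stands flat in the middle of the tray with the gauge home: head top 89.6, block top 59.7. In the crop it is at (200,180). The other two blocks are where they were.

```bash
python3 -c "
from station import hand_in
print(hand_in())"
```

```text
the job is handed in; nothing more can be done
None
```

The job is handed in at about 37 s: the gauge went home only in block C, the block at the tray end of the row, at a highest reading of 17 N, and that block now stands upright on the tray's floor with the gauge in it, the other two blocks standing unmoved and empty.

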